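# Set the tablet dispenser's cap and shut its cover

## Task

On the tablet dispenser in the lime-green caddy, turn the round cap by its bar until its cut-out window lies squarely over the compartment marked by the tab on the rim. Then flip the clear cover down, press it fully shut so that it catches, tug it up by its knob to check that the catch holds (press it again if it gives), and leave it shut. Leave the other things where they are.

Things in the scene. Friction and masses are not known exactly. Their poses are not given: they have to be found in the camera images.
- dispenser: Grey tablet dispenser, 110 mm wide (y), 115 mm deep, fixed on the caddy's ledge. Origin: centre of underside, 50 mm above the counter; x level to its back, y left, z up. Its square face (116 x 110 mm) slopes up to the back at 0.42 rad (24 deg), looking up at the robot: upward normal (-0.408, 0, 0.913) in the dispenser's axes. The cap's axis meets the face 55 mm above the origin.
- cap: Round white cap, 76 mm in diameter, with a grip bar across its middle and one window. Origin: where its axis meets the sloping face; top surface 12 mm above the face. z: its axis, out of the face; x: along the bar, to the window. Turns endlessly both ways with about 0.06 N m of friction and stays where left. The job needs a quarter to half a turn, either way.
- cap_bar (a point): Centre of the cap's grip bar, on the cap's axis, 20 mm above the sloping face, 8 mm above the cap's top surface. Bar: 34 mm long (own x), 10 mm thick (own y), 16 mm tall (own z), standing on the cap. Same axes as the cap.
- cap_window (a point): Middle of the cap's only opening, a wedge-shaped cut-out about 19 mm wide, 27 mm from the cap's axis, at the height of the cap's top surface. Same axes as the cap.
- marked_compartment (a point): Above the middle of the marked compartment, 27 mm from the cap's axis, level with the cap's top: cap_window must come here. Under the cap is a black tray (82 mm diameter, does not turn) with six equal compartments; the marked one has a black tab, 10 mm wide, standing out 9 mm from the rim, level with the cap's top. Own x: from the cap's axis to the tab; z: the cap's axis.
- cover (a joint): Angle of the clear flip cover, rad: 0 shut, 2.05 open (as at the start, upright behind the cap). Stays open by its weight down to about 1.65; swung below that, towards the robot, it falls softly (2 s) onto its catch and rests ajar near 0.12. About 10 N on the knob snaps it home to 0. Caught, a light pull lifts it 0.02, where the catch holds to about 17 N; not caught, it lifts freely.
- cover_hinge (a point): Middle of the cover's hinge line, at the face's upper back edge, 56 mm uphill of the cap's axis and 4 mm above the face. Shut, cover_knob is 96 mm downhill of it and 47 mm out along the face's normal. Cover: 111 mm long from the hinge, 106 mm wide, 31 mm deep. Axes as cover_knob's.
- caddy: Lime-green caddy: ledge 165 mm deep, 500 mm wide, floor 50 mm above the counter, front lip 13 mm above the floor, back plate to 130 mm above the counter, hung by two suction cups on a tiled upstand 150 mm high whose front is 100 mm behind the origin. Origin: on the counter below the ledge's middle; x to the back. Fixed.
- brush_rack: White toothbrush rack, 75 mm x 70 mm, with two upright toothbrushes in its slots, 185 mm tall, on the ledge to the left of the dispenser. Loose; to be left alone. Origin: centre of underside.
- tumbler: Glass tumbler, 66 mm across, 95 mm tall, on the ledge to the right of the dispenser. Loose; to be left alone. Origin: centre of underside.
- nail_clipper: Steel nail clipper, 56 mm long, 18 mm wide, lying at the right end of the ledge. Loose; to be left alone. Origin: centre of underside.
- comb: Black comb, 170 mm x 33 mm, lying on the counter. Loose; to be left alone. Origin: centre of underside.
- soap_case: White shut soap case, 107 mm x 74 mm, 39 mm tall, on the counter. Loose; to be left alone. Origin: centre of underside.
- paste_tube: White tube standing on its round cap, 138 mm tall, 50 mm wide, on the counter to the left. Loose; to be left alone. Origin: centre of underside.
- cover_knob (a point): Middle of the outer side of the grey knob on the clear cover's outside, near its free edge. Knob: lying cylinder, 14 mm in diameter, 14 mm long along own y (parallel to the hinge), on a short neck; it stands 16 mm out. Own z: out of the cover (the face's normal when shut, level to the back when open); own x: to the hinge. It lies 96 mm along the cover and 47 mm out from the hinge line.

How it is judged:
On the way, in this order (a step that is already met when the one before it is completed fails the run):
1. the cap's window lies over the marked compartment (within 5 mm) while the cover is still open (distance between cap_window and marked_compartment below 0.005 m and value of joint cover above 1 rad), for 0.3 s.
2. the cover is pressed home past its catch (value of joint cover below 0.008 rad), for 0.2 s.
3. the shut cover is tugged up against its catch (value of joint cover between 0.01 and 0.05 rad and contact force between the fingers and cover above 1 N), for 0.2 s.
At the end, for the whole second after the job is handed in: The cap's window lies over the marked compartment within 5 mm, and the cover lies shut and caught (below 0.025 rad), released (distance between cap_window and marked_compartment below 0.005 m and value of joint cover below 0.025 rad); the robot touches nothing.
It fails at once if a bystander is moved more than 30 mm (distance of any of brush_rack, tumbler, nail_clipper, comb, soap_case, paste_tube from where it was at the start of the episode above 0.03 m).
It fails at once if the tumbler, the rack or the tube is tipped over (angle between any of tumbler, brush_rack, paste_tube's own z axis and vertical above 0.6 rad).
It also fails if it takes over 72 s, if anything falls off the work surface, if the arm or the gripper's body presses on something with over 40 N, if the wrist force passes 120 N, or if a joint passes its speed limit or range.

## Robot

A 6-joint arm with a two-finger parallel gripper is mounted at the origin on the work surface. World frame = base frame: x ahead of the robot, y to its left, z up, the work surface at z = 0. Lengths are in m, angles in rad, forces in N, time in s.
With the tool pointing down it reaches from about 0.375 to 0.9 m from the base axis. Payload 3.1 kg.
Tool frame: the origin (TCP) lies between the finger pads; the fingertips stand 11 mm ahead of it and the grasp point (between the pads) lies 8 mm behind it; z points along the fingers, y is the direction in which the jaws open and shut (so a half turn about z gives the same grasp; the last joint's range is limited). The gripper opens to 87 mm and grips with 3 to 60 N. Pads are 19 mm wide; open, the fingers measure 117 mm over their backs; the gripper's body (75 mm by 190 mm) begins 51 mm behind the grasp point.
Start: joints at [-1.425, 0.527, 1.433, -0, 1.181, -0.178], TCP at [0.199, -0.592, 0.234] pointing down, gripper open.
Joint ranges: [-3.08, 3.08], [-0.75, 2.2], [0.22, 2.44], [-1.43, 4.57], [0, 2.65], [-2.85, 2.85]. Speed limits (rad/s): [2.79, 2.79, 3.14, 3.14, 3.14, 3.14].

## Interface

Orientations are given as a 3x3 rotation matrix whose columns are the frame's x, y, z axes.
In Python, from rig import goto, move_straight, movej, move_gripper, sleep, solve_ik, read_camera, Unreachable, finish_job, current_time_s, current_joint_positions, current_joint_velocities, current_joint_torque, current_eef_pos, current_ee_rot, current_contact_force, current_wrist_torque, current_finger_gap gives the robot as it stands. The module is installed in compiled form; this text tells all that it offers. Calls block until the motion is done:
- goto(position, orientation): joint-space move of the TCP to a pose.
- move_straight(position, rotation=None, feed=0.15, stop_force=None): straight line of the TCP; rotation=None keeps the orientation; feed is the mean speed in m/s. With stop_force (N) it stops when the force on the tool has changed by that much, and returns True; else False.
- movej(angles): joint-space move.
- move_gripper(opening): finger opening in m; the grip force is fixed at half the most; returns when the fingers have stopped.
- sleep(seconds).
- solve_ik(position, orientation): joint angles nearest the present ones, or None.
- read_camera(name): name is "scene" or "top" or "wrist"; returns a dict with "color" (480x640x3 uint8, blue, green, red), "fx", "fy", "cx", "cy" (pixels), "world_from_camera" (4x4, takes a point from camera to world coordinates). Camera axes: x right, y up, looking along -z (the intrinsics and any distortion apply to the point x, -y, -z); pixel columns grow to the right and rows downward; lengths in m; the calibration is good to about 2 mm. A picture is of the moment at which its call begins. There is no depth.
A pose or a line that the arm cannot do raises Unreachable and nothing moves.
- finish_job(): hands the job in, once; it reports no verdict.
Readings, each from a call of its own:
- current_time_s(): time.
- current_joint_positions(): joint angles.
- current_joint_velocities(): joint speeds.
- current_joint_torque(): joint torques, N m.
- current_eef_pos(): TCP position.
- current_ee_rot(): TCP orientation.
- current_contact_force(): force on the tool from outside, world axes, zero at the start.
- current_wrist_torque(): the same for the moment, N m.
- current_finger_gap(): finger opening in m.
Only numpy, scipy, OpenCV 4.12 (cv2) and the standard library are available. Lean on these libraries where they do the work, as an engineer would, in place of code of your own. Each camera call takes 0.05 s, during which the arm holds its last target. There are 200 camera calls.

## Working session

There is one attempt and no reset: what is moved stays moved. The work goes in short steps, each a Python script; the robot and the scene stay as the last script left them, time stands still between calls to the robot, and variables do not carry over. Pictures are saved under pics/ and viewed, about 8 in all and at most 12, crops included, and the job is handed in when it is done.

```bash
mkdir -p pics
python3 - <<'E'
from rig import *
import cv2,pickle
d={}
for n in("scene","top","wrist"):
    d[n]=read_camera(n); cv2.imwrite(f"pics/{n}0.png",d[n]["color"])
    print(n,d[n]["fx"],d[n]["fy"],d[n]["cx"],d[n]["cy"],d[n]["world_from_camera"].round(3).tolist(),[k for k in d[n]])
pickle.dump(d,open("d0.pkl","wb")); print(current_time_s())
E
```

```text
scene 439.88137492074367 439.88137492074367 319.90166619101103 244.39532912271505 [[0.946, -0.22, 0.238, 0.678], [0.324, 0.624, -0.711, -0.512], [0.008, 0.75, 0.661, 0.663], [0.0, 0.0, 0.0, 1.0]] ['color', 'fx', 'fy', 'cx', 'cy', 'world_from_camera']
top 545.5840477202121 545.5840477202121 323.6801683195427 233.33715487220863 [[-0.001, 0.985, -0.175, 0.297], [-1.0, -0.002, -0.011, 0.081], [-0.011, 0.175, 0.984, 1.207], [0.0, 0.0, 0.0, 1.0]] ['color', 'fx', 'fy', 'cx', 'cy', 'world_from_camera']
wrist 432.1538173537645 432.1538173537645 312.1271551717894 240.60115818233703 [[0.318, 0.92, 0.23, 0.262], [-0.948, 0.309, 0.075, -0.571], [-0.002, -0.242, 0.97, 0.384], [0.0, 0.0, 0.0, 1.0]] ['color', 'fx', 'fy', 'cx', 'cy', 'world_from_camera']
0.15
```

View pics/scene0.png

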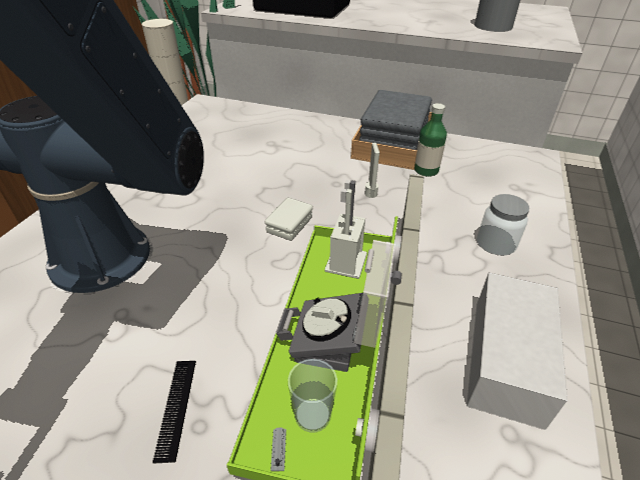

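View pics/top0.png

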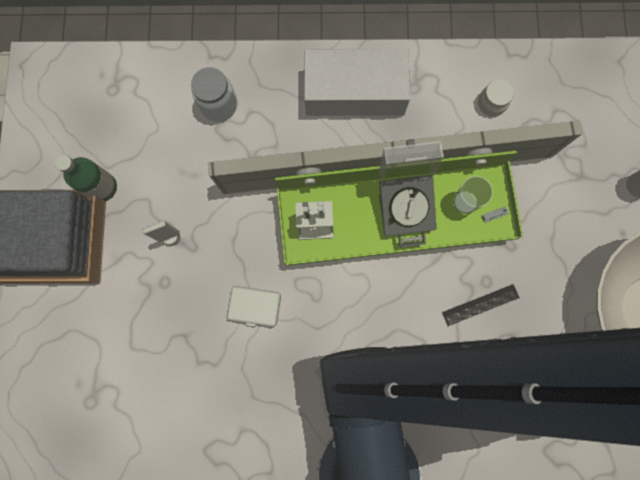

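```bash
cat > h.py <<'E'
from rig import *
import numpy as np, cv2, pickle
from scipy.optimize import least_squares
def proj(c,P):
    W=np.linalg.inv(c["world_from_camera"]); p=np.atleast_2d(P)@W[:3,:3].T+W[:3,3]
    return np.c_[c["cx"]+c["fx"]*p[:,0]/-p[:,2], c["cy"]-c["fy"]*p[:,1]/-p[:,2]]
def tri(obs):
    return least_squares(lambda P:np.concatenate([(proj(c,P)[0]-uv) for c,uv in obs]),[.55,-.1,.1])
def shot(n,f):
    c=read_camera(n); cv2.imwrite(f"pics/{f}.png",c["color"]); pickle.dump(c,open(f"{f}.pkl","wb")); return c
E
python3 - <<'E'
from h import *
d=pickle.load(open("d0.pkl","rb"))
r=tri([(d["top"],(409,207)),(d["scene"],(326,317))]);print(r.x,r.fun)
a=cv2.resize(d["top"]["color"][135:255,370:450],None,fx=5,fy=5,interpolation=cv2.INTER_CUBIC)
b=cv2.resize(d["scene"]["color"][255:375,270:350],None,fx=5,fy=5,interpolation=cv2.INTER_CUBIC)
cv2.imwrite("pics/crop1.png",np.hstack([a,b]))
W=d["wrist"]["world_from_camera"];R=current_ee_rot();p=current_eef_pos()
print("cam in tool",(R.T@(W[:3,3]-p)).round(3),(R.T@W[:3,:3]).round(3).tolist(), R.round(3).tolist())
E
```

```text
[ 0.54611848 -0.08212331  0.11285897] [-0.03999076 -0.07987675 -0.06824977  0.01281589]
cam in tool [ 0.067 -0.    -0.151] [[-0.0, 0.97, 0.242], [1.0, 0.0, -0.0], [-0.0, 0.242, -0.97]] [[0.948, 0.318, -0.0], [0.318, -0.948, 0.002], [0.0, -0.002, -1.0]]
```

View pics/crop1.png

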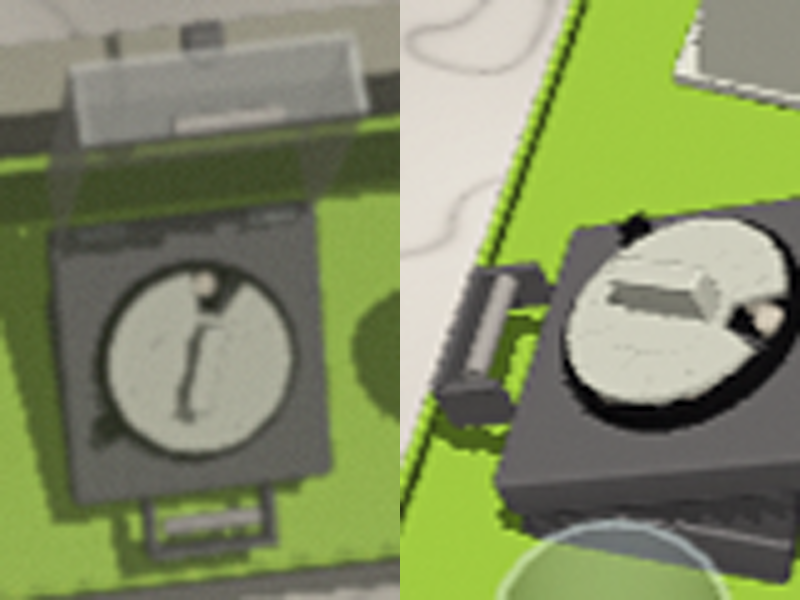

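```bash
cat >> h.py <<'E'
def frame(psi):  # dispenser axes -> uphill u, left y, normal n in world
    c,s=np.cos(psi),np.sin(psi); R=np.array([[c,-s,0],[s,c,0],[0,0,1]])
    t=.42; return R@[np.cos(t),0,np.sin(t)], R@[0,1,0], R@[-np.sin(t),0,np.cos(t)]
def toolrot(zt,xt):
    zt=zt/np.linalg.norm(zt); xt=xt-zt*(xt@zt); xt/=np.linalg.norm(xt)
    return np.c_[xt,np.cross(zt,xt),zt]
E
python3 - <<'E'
from h import *
u,y,n=frame(.09); C=np.array([.546,-.082,.108])
for s in(1,-1): print(s,solve_ik(C+.15*n,toolrot(-n,s*u)))
goto(C+.15*n,toolrot(-n,u))
c=shot("wrist","w1"); print(current_time_s(),current_eef_pos())
E
```

```text
1 [-0.56035269  0.21935329  2.02826323  0.45194824  0.60081995  0.58278711]
-1 [-0.56035269  0.21935329  2.02826323  0.45194824  0.60081995 -2.55880554]
2.2833 [ 0.48556278 -0.08851362  0.24506022]
```

View pics/w1.png

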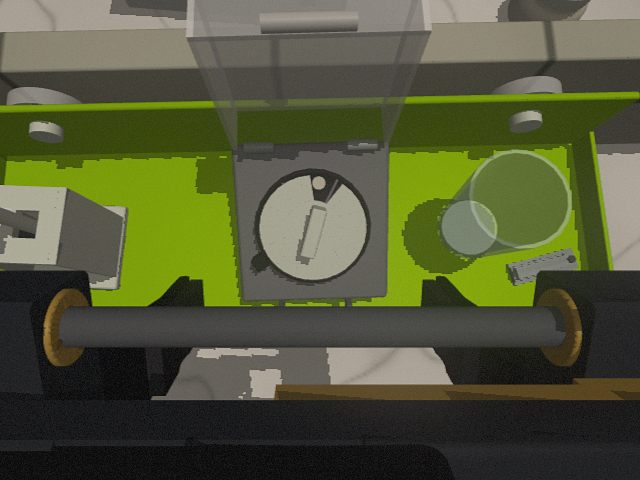

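Run:
```python
from h import *
c=pickle.load(open("w1.pkl","rb"))
cv2.imwrite("pics/crop2.png",cv2.resize(c["color"][135:305,225:405],None,fx=3.5,fy=3.5,interpolation=cv2.INTER_CUBIC))
```

```text
(no output)
```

View pics/crop2.png

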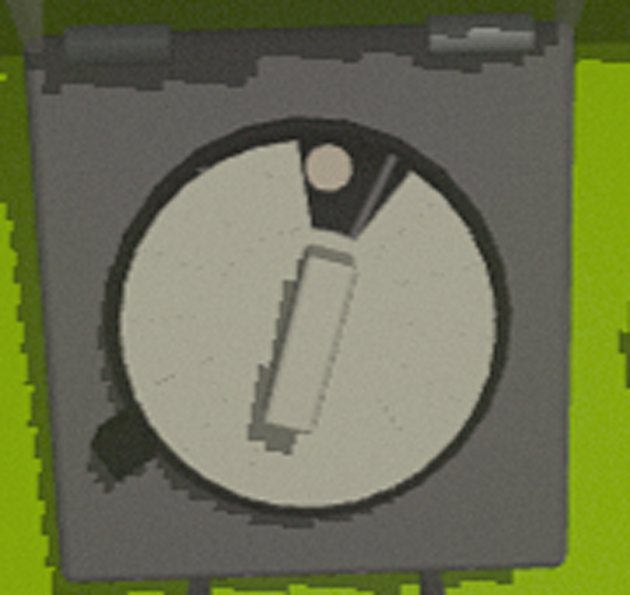

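```bash
cat > fit.py <<'E'
from h import *
c=pickle.load(open("w1.pkl","rb")); d=pickle.load(open("d0.pkl","rb"))
px=lambda x,y:np.array([225+(x+.5)/3.5-.5,135+(y+.5)/3.5-.5])
tp=lambda x,y:np.array([370+(x+.5)/5-.5,135+(y+.5)/5-.5])
sc=lambda x,y:np.array([270+(x-400+.5)/5-.5,255+(y+.5)/5-.5])
def model(q):
    C=q[:3];u,y,n=frame(q[3]); P=lambda a,r,h:C+r*(np.cos(a)*u+np.sin(a)*y)+h*n
    Q=lambda a,b,h:C+a*u+b*y+h*n
    b,t,w=q[4],q[5],q[6]
    B=lambda l,s,h:P(b,l,h)+s*(-np.sin(b)*u+np.cos(b)*y)
    r=[]
    def o(cam,uv,X,wt=1): r.extend(wt*(proj(cam,X)[0]-uv))
    for X,uv in[(Q(-.058,.055,0),px(65,578)),(Q(-.058,-.055,0),px(563,565)),
      (P(b+w,.038,.012),px(298,140)),(P(b-w,.038,.012),px(409,172)),
      (B(.017,-.005,.028),px(355,268)),(B(-.017,-.005,.028),px(315,432)),(B(-.017,.005,.028),px(266,426)),
      (P(t,.0455,.012),px(122,443))]: o(c,uv,X)
    A=np.linspace(0,2*np.pi,60); E=np.array([P(a,.038,.012) for a in A]); e=proj(c,E)
    m=np.r_[e[:,0].min(),e[:,0].max(),e[:,1].max()]; r.extend(m-[px(121,0)[0],px(497,0)[0],px(0,508)[1]])
    o(d["top"],tp(72,502),Q(-.058,.055,0),.5); o(d["top"],tp(330,470),Q(-.058,-.055,0),.5)
    o(d["top"],tp(200,360),P(0,0,.012),.5); o(d["scene"],sc(683,310),P(0,0,.012),.5)
    r.append((C[2]-.105)/.001)
    return np.array(r)
s=least_squares(model,[.546,-.082,.105,.05,-.26,2.2,.3],loss="soft_l1")
print(s.x.round(4));print(s.fun.shape,model(s.x).round(1))
np.save("q.npy",s.x)
E
python3 fit.py
```

```text
[ 0.5515 -0.083   0.1009  0.1129 -0.2617  2.1081  0.3045]
(28,) [-0.8  1.2  0.9  1.4 -0.3 -0.5  0.2 -1.7  0.8 -0.4 -0.1  0.8 -0.5 -0.8
 -0.3  0.2 -0.2  0.3 -0.2  0.2  0.3  0.4  0.5 -0.   0.1 -0.1  0.8 -4.1]
```

```bash
sed -i 's#/.001)#/.0002)#' fit.py; python3 fit.py
cat >> h.py <<'E'
def knob(q,th):  # cover_knob point, and its z,x axes at cover angle th
    C=q[:3];u,y,n=frame(q[3]); H=C+.056*u+.004*n
    l=-u*np.cos(th)+n*np.sin(th); o=n*np.cos(th)+u*np.sin(th)
    return H+.096*l+.047*o, o, -l, H
E
python3 - <<'E'
from h import *
q=np.load("q.npy"); c=pickle.load(open("w1.pkl","rb"))
K,o,x,H=knob(q,2.05); u,y,n=frame(q[3]); print("knob",K,H,proj(c,[K,K-.007*o+.007*y,K-.007*o-.007*y,H+.055*y,H-.055*y]).round(0).tolist())
t=np.radians(4); ax=n*np.cos(t)-u*np.sin(t)
B=q[:3]+.02*n
j0=current_joint_positions()
for a in np.radians([-15,45,90,120,165,-195,-150,-105,-60]):
    xt=np.cos(a)*u+np.sin(a)*y
    s=solve_ik(B+.008*ax,toolrot(-ax,xt)); print(round(np.degrees(a)),None if s is None else s.round(2))
E
```

```text
[ 0.5509 -0.0831  0.1049  0.1083 -0.2536  2.1161  0.3006]
(28,) [-1.9  1.5  1.6  2.3 -0.3 -1.6  0.3 -3.   0.9 -1.   0.1  0.9 -0.5 -0.7
 -0.8  0.5 -0.8  1.1  0.1  0.3  0.2  0.6  0.6  0.2  0.  -0.3 -0.1 -0.4]
knob [ 0.65239263 -0.07204918  0.2244624 ] [ 0.60010304 -0.07773568  0.13141154] [[309.0, -30.0], [295.0, -18.0], [324.0, -19.0], [231.0, 147.0], [392.0, 144.0]]
-15 [-0.51  0.52  2.08  1.13  0.31  0.16]
45 [-0.51  0.52  2.08  1.13  0.31 -0.89]
90 [-0.51  0.52  2.08  1.13  0.31 -1.67]
120 [-0.51  0.52  2.08  1.13  0.31 -2.19]
165 None
-195 None
-150 [-0.51  0.52  2.08  1.13  0.31  2.52]
-105 [-0.51  0.52  2.08  1.13  0.31  1.73]
-60 [-0.51  0.52  2.08  1.13  0.31  0.95]
```

Run:
```python
from h import *
q=np.load("q.npy");u,y,n=frame(q[3])
t=np.radians(4); ax=n*np.cos(t)-u*np.sin(t); B=q[:3]+.02*n
a=np.radians(-15); R=toolrot(-ax,np.cos(a)*u+np.sin(a)*y)
move_gripper(.034)
goto(B+.1*ax,R); print(move_straight(B+.008*ax,stop_force=8), current_contact_force().round(1))
move_gripper(0); print("gap",current_finger_gap(),current_contact_force().round(1),current_eef_pos()-(B+.008*ax))
j=current_joint_positions(); j6=j[5]
for k in range(1,10):
    j[5]=j6-np.radians(135)*k/9; movej(j)
    f=current_contact_force(); print(k,f.round(1),current_wrist_torque().round(2),round(current_time_s(),2))
    if np.linalg.norm(f)>25: break
c=shot("scene","s2")
cv2.imwrite("pics/s2c.png",cv2.resize(c["color"][215:375,220:430],None,fx=3.5,fy=3.5,interpolation=cv2.INTER_CUBIC))
```

```text
False [-0.1 -0.4 -0.2]
gap 0.009748746361449807 [-2.6 -2.1  3.9] [ 3.21259595e-05 -3.53922531e-04  4.23860724e-04]
1 [-0.7  0.8  1.1] [0.26 0.22 0.21] 5.44
2 [-0.2  3.   3.9] [0.56 0.19 0.37] 5.8
3 [-1.4  3.9  2.9] [0.85 0.24 0.55] 6.16
4 [-1.   4.8  4. ] [1.14 0.3  0.63] 6.52
5 [-2.   4.1  4.6] [1.06 0.4  0.62] 6.88
6 [-2.6  4.9  4.7] [1.04 0.49 0.63] 7.23
7 [-3.7  5.1  3.8] [0.91 0.67 0.64] 7.59
8 [-3.3  4.3  3. ] [0.78 0.77 0.52] 7.95
9 [-3.8  3.9  3.3] [0.64 0.92 0.43] 8.31
```

View pics/s2c.png

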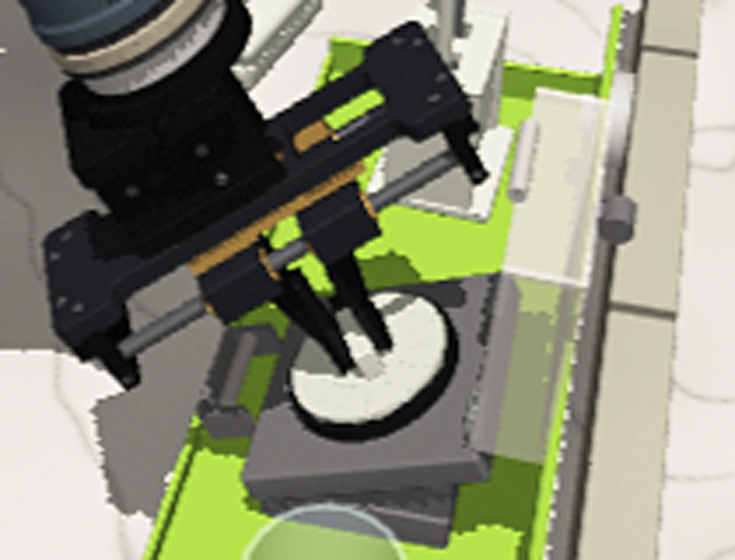

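Run:
```python
from h import *
q=np.load("q.npy");u,y,n=frame(q[3])
t=np.radians(4); ax=n*np.cos(t)-u*np.sin(t); B=q[:3]+.02*n
move_gripper(.034); move_straight(B+.1*ax); print(current_contact_force().round(1))
goto(q[:3]+.15*n,toolrot(-n,u)); c=shot("wrist","w2")
cv2.imwrite("pics/w2c.png",cv2.resize(c["color"][135:305,225:405],None,fx=3,fy=3,interpolation=cv2.INTER_CUBIC))
d=pickle.load(open("d0.pkl","rb")); K,o,x,H=knob(q,2.05)
r=tri([(d["top"],(410.5,142)),(d["scene"],(396.5,278))]); print(r.x,r.fun,K-.007*o, current_time_s())
e=proj(c,[q[:3]+.012*n+.027*(np.cos(a)*u+np.sin(a)*y) for a in (2.094,)]+[q[:3]+.012*n]); print((e-[225,135])*3)
```

```text
[-0.2  0.5 -1. ]
[ 0.64439737 -0.07203462  0.22558683] [ 0.1819731   0.50150559  0.3822913  -0.08369492] [ 0.64544586 -0.07280464  0.22487658] 11.95
[[162.15667413 350.5384243 ]
 [263.48613475 293.59728423]]
```

View pics/w2c.png

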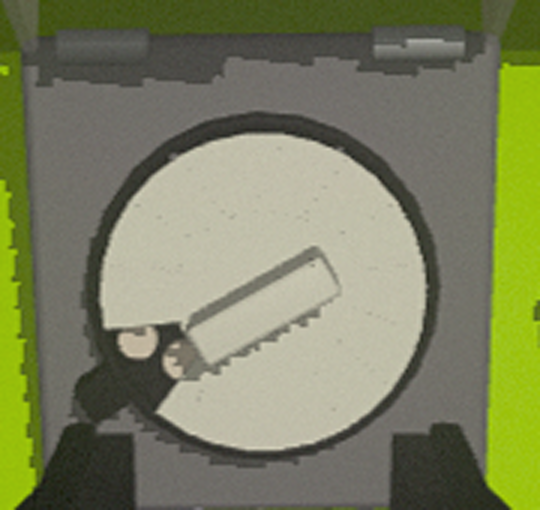

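Run:
```python
from h import *
q=np.load("q.npy");u,y,n=frame(q[3]); K,o,x,H=knob(q,2.05)
xd=np.cross(y,[0,0,1.]); R=toolrot(np.array([0,0,-1.]),xd)
move_gripper(0)
p=current_eef_pos(); move_straight(np.r_[p[:2],.36])
P=K+.023*xd; P[2]=.225
goto(np.r_[P[:2],.36],R); print(move_straight(P,stop_force=8),current_contact_force().round(1))
print(move_straight(P-.06*xd,feed=.06,stop_force=25),current_contact_force().round(1),current_eef_pos()-P)
c=shot("scene","s3"); print(current_time_s())
cv2.imwrite("pics/s3c.png",cv2.resize(c["color"][195:375,220:430],None,fx=3,fy=3,interpolation=cv2.INTER_CUBIC))
```

```text
False [ 0.2 -0.6 -0.1]
False [ 0.1 -0.1 -0.3] [-5.93282709e-02 -6.52789704e-03 -1.25884526e-05]
16.775
```

View pics/s3c.png

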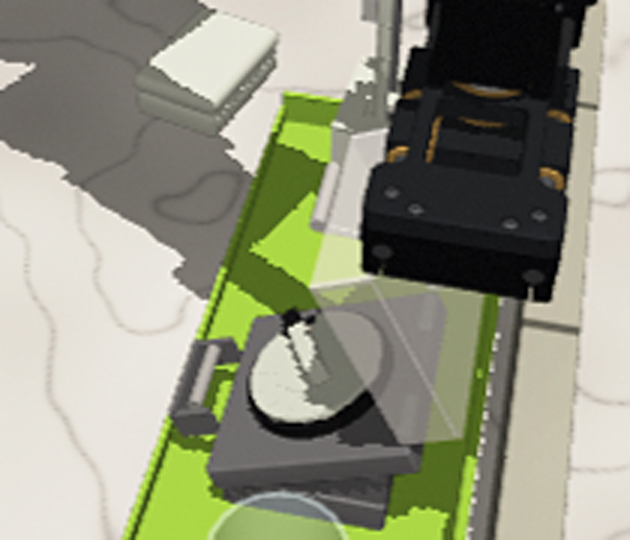

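Run:
```python
from h import *
q=np.load("q.npy");u,y,n=frame(q[3]); K,o,x,H=knob(q,0)
p=current_eef_pos(); move_straight(np.r_[p[:2],.33]); R=toolrot(-n,u)
goto(K+.07*n,R); sleep(max(0,19.5-current_time_s()))
hit=move_straight(K+.004*n,feed=.03,stop_force=22)
print(hit,current_contact_force().round(1),((current_eef_pos()-K)@n).round(4),current_time_s())
sleep(.4); print(current_contact_force().round(1))
c=shot("scene","s4")
cv2.imwrite("pics/s4c.png",cv2.resize(c["color"][195:375,220:430],None,fx=3,fy=3,interpolation=cv2.INTER_CUBIC))
```

```text
True [-6.4 -0.5 14.2] 0.0113 21.2583
[-5.3 -0.8 12.1]
```

View pics/s4c.png

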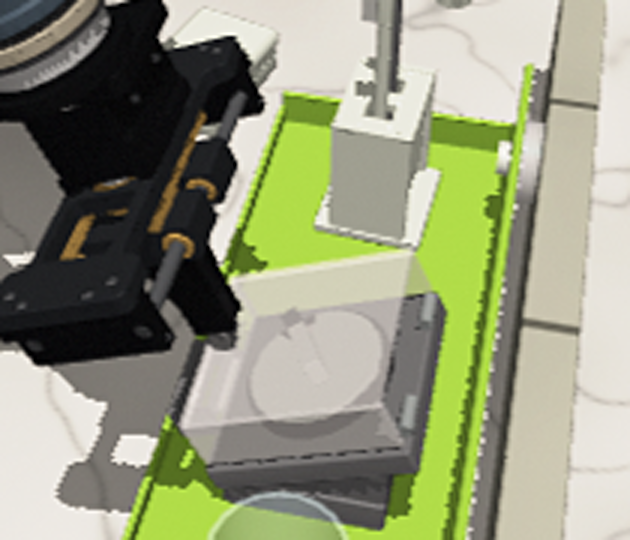

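Run:
```python
from h import *
q=np.load("q.npy");u,y,n=frame(q[3]); K,o,x,H=knob(q,0)
pr=lambda s:print(s,current_contact_force().round(1),((current_eef_pos()-K)@n).round(4),round(current_finger_gap(),4),round(current_time_s(),2))
print(move_straight(current_eef_pos()-.003*n,feed=.01,stop_force=14)); sleep(.4); pr("press")
move_straight(K+.05*n); pr("free"); move_gripper(.036)
print(move_straight(K-.001*n,feed=.06,stop_force=8)); pr("at knob")
move_gripper(0); pr("grip")
print(move_straight(current_eef_pos()+.007*n,feed=.008,stop_force=8)); pr("tug"); sleep(.5); pr("hold")
c=shot("scene","s5")
cv2.imwrite("pics/s5c.png",cv2.resize(c["color"][195:375,220:430],None,fx=3,fy=3,interpolation=cv2.INTER_CUBIC))
```

```text
True
press [-5.7  0.2 12.5] 0.0114 0.0002 22.34
free [1.  0.2 0.2] 0.05 0.0002 22.76
False
at knob [-0.3 -0.4 -0.1] -0.0009 0.036 24.64
grip [-1.4 -1.6  1.1] -0.0009 0.0135 25.18
True
tug [ 1.6  0.3 -1. ] 0.0012 0.0139 25.65
hold [ 2.8  1.6 -1. ] 0.001 0.0135 26.15
```

Run:
```python
from h import *
q=np.load("q.npy");u,y,n=frame(q[3]); K,o,x,H=knob(q,0)
pr=lambda s:print(s,(current_contact_force()@n).round(1),((current_eef_pos()-K)@n).round(4),round(current_finger_gap(),4),round(current_time_s(),2))
for i in range(3):
    r=move_straight(current_eef_pos()+.001*n,feed=.005,stop_force=8); sleep(.3); pr(r)
    if current_contact_force()@n<-7: break
c=shot("scene","s6")
cv2.imwrite("pics/s6c.png",cv2.resize(c["color"][195:375,220:430],None,fx=3,fy=3,interpolation=cv2.INTER_CUBIC))
```

```text
True -1.7 0.0011 0.0131 26.74
True -2.2 0.0011 0.0134 27.31
True -1.2 0.0011 0.0132 27.85
```

Run:
```python
from h import *
q=np.load("q.npy");u,y,n=frame(q[3]); K,o,x,H=knob(q,0)
pr=lambda s:print(s,(current_contact_force()@n).round(1),((current_eef_pos()-K)@n).round(4),round(current_time_s(),2))
move_gripper(.036); move_straight(K+.05*n); move_gripper(0)
print(move_straight(K+.004*n,feed=.03,stop_force=18)); sleep(.3); pr("press")
move_straight(K+.12*n); pr("free"); move_straight(current_eef_pos()+[-.1,0,.08]); sleep(.3)
c=shot("scene","s7"); d=read_camera("top")
k=(proj(c,K-.007*n)[0]-[220,195])*3; print("expected knob",k)
a=cv2.resize(c["color"][195:375,220:350],None,fx=3,fy=3,interpolation=cv2.INTER_CUBIC)
b=cv2.resize(d["color"][135:255,370:450],None,fx=4.5,fy=4.5,interpolation=cv2.INTER_CUBIC)
cv2.imwrite("pics/s7c.png",np.hstack([a,b])); print(current_time_s())
```

```text
True
press 13.6 0.0114 31.46
free -0.6 0.1195 32.34
expected knob [225.53686218 332.08240343]
33.7417
```

View pics/s7c.png

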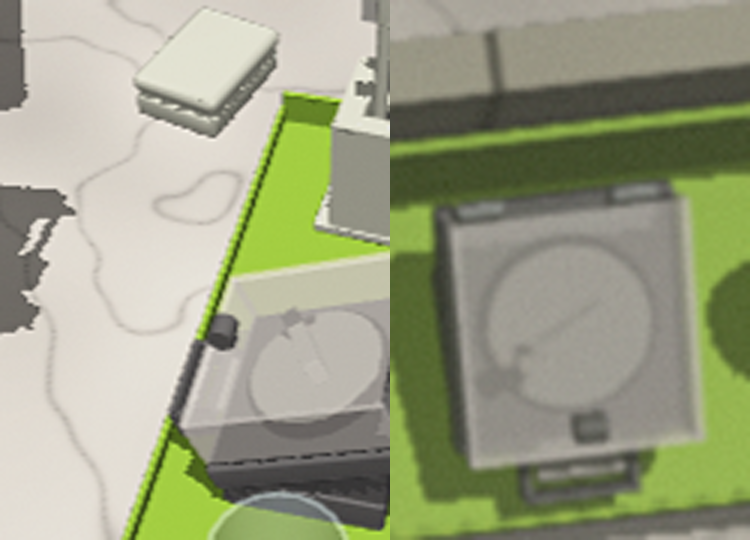

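The picture shows the cover shut, with its knob at (222,332) in the left crop against (225,332) expected. The window still points at the tab, near (505,370) in the right crop, and the robot is clear.

```bash
python3 -c "
from rig import *
finish_job()"
```

```text
the job is handed in; nothing more can be done
```

The job is handed in: the cap's window sits over the marked compartment and the cover is shut and caught. `finish_job()` gave no verdict, so this rests on my own checks.

- **Cap:** I gripped the bar and turned it 135° with the last joint. A close-up afterwards showed the window about 1° off the tab's direction, and the final picture through the cover still shows it there.
- **Cover:** I pushed it over from behind and pressed the knob until the press stopped within 0.5 mm of the computed shut position. A second press gave the same reading.
- **Tug:** The knob lifted 2.0 mm, about 0.02 rad, and then stayed put. Three further pulls each hit the 8 N stop without moving it. The force I read while holding was only about 2 N, because it drops once the arm stops.
- **End state:** I pressed the cover once more and withdrew to free air at about 34 s of the 72 s allowed. In the last picture the knob is within 1 pixel of its expected place and nothing touches the robot.
- **Other things:** Those in view had not visibly moved. I did not check the nail clipper, comb or paste tube at the end.
- **Disagreement:** The first image fit put the cap 4 mm lower than the stated height. I used the stated height, and the grasp and presses agreed with it.

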